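# Put a stray cleaning tablet back in its child-proof tub

### The arm

A 6-joint arm with a two-finger parallel gripper is mounted at the origin on a cart in front of the work surface, level with it; the furniture and walls round the work are solid. World frame = base frame: x ahead of the robot, y to its left, z up, the work surface at z = 0. Lengths are in m, angles in rad, forces in N, time in s.
With the tool pointing down it reaches from about 0.275 to 0.875 m from the base axis. Payload 12.5 kg.
Tool frame: the origin (TCP) lies between the finger pads; the fingertips stand 19 mm ahead of it and the grasp point (between the pads) is the TCP; z points along the fingers, x is the direction in which the jaws open and shut, and the axes are right-handed (so a half turn about z gives the same grasp; the last joint's range is limited). The gripper opens to 85 mm and grips with 20 to 120 N. Pads are 22 mm wide; open, the fingers measure 114 mm over their backs; the gripper's body (76 mm by 85 mm) begins 54 mm behind the grasp point. The pads swing forward as they close: fully open they stand 13 mm farther back than shut.
Start: joints at [-1.3, 0.351, 1.652, -0, 1.139, -0.085], TCP at [0.192, -0.516, 0.25] pointing down, gripper open.
Joint ranges: [-2.75, 2.75], [-0.79, 2.1], [0.01, 2.65], [-1.57, 4.71], [0.07, 3.14], [-2.87, 2.87]. Speed limits (rad/s): [2.22, 2.22, 2.79, 3.14, 3.14, 3.14].

### API

Orientations are given as a unit quaternion [w, x, y, z].
In Python, from workcell import bot gives the robot as it stands. The module is installed in compiled form; this text tells all that it offers.
- The arm moves only by the tool servo_tool, never from a script. Its argument "steps" is a list of rows, each a list of 5 numbers: the finger opening in cm, from 0 to 8.54, then the shift along the world's x, y, z in cm, then the turn about the world's z in degrees. A call has exactly 8 rows; each row shifts and turns the pose as measured when the row begins; what a row does not reach is not made up. A row lasts 1/8 s, in which the tool goes at most 62.5 mm and 10.7 degrees, less where a joint would pass 70% of its speed; a pose out of reach is approached as far as the arm can. A call with a gripper value outside its range is refused whole. The fingers move at their own pace and stop on an object; "grip_force" is the grip in N (left out, the last holds). Time passes only in rows, so rows that do not move let the fingers close, or fill a call up. It gives the time, the measured TCP pose, the force and the opening at its end, in the units of the state.
- bot.observe(): the state, without advancing time (a new reading comes with each control period).
- bot.camera(name): name is "scene" or "side" or "wrist"; returns (picture, depth): 384x512x3 uint8, red, green, blue; 384x512 float32, m along the optical axis (not along the pixel's ray), 0 where there is no reading.
- bot.get_calibration(name): a dict with "fovy" (degrees; the focal length in pixels is half the picture's height over the tangent of half this angle, whatever the lens; pixels are square), "cx", "cy" (the principal point, pixels), "xyz" and "attitude" of the camera in the world. Camera axes: x right, y down, z forward; pixel columns grow to the right and rows downward; lengths in m; the calibration is good to about 2 mm. A picture is of the moment at which its call begins: read the wrist's pose just before it. get_calibration takes no time and is no camera call; for the wrist camera it gives the pose at the moment of the call.
- bot.job_done(): hands the job in, once; it reports no verdict.
The state is a dict: "time": time; "qpos": joint angles; "joint_velocities": joint speeds; "joint_efforts": joint torques, N m; "tool_pos": TCP position; "eef_rot": TCP orientation; "ft_force": force on the tool from outside, world axes, zero at the start; "ft_torque": the same for the moment, N m; "finger_gap": opening from 0.0 (shut) to 1.0 (fully open).
Only numpy, scipy, OpenCV 4.12 (cv2) and the standard library are available. Lean on these libraries where they do the work, as an engineer would, in place of code of your own. Each camera call takes 0.05 s, during which the arm holds its last target.

### The job

Open the child-proof tub that leans in the wooden cradle: push its cap down hard, turn it anticlockwise while it is down, and lift it off. Lay the cap on the chopping board, the right way up, and drop the stray cleaning tablet into the tub. Leave the tub open and do not disturb the other things.

Things in the scene. Friction and masses are not known exactly. Their poses are not given: they have to be found in the camera images.
- tub: Off-white round plastic tub, 65 mm across, 131 mm long, fixed in a wooden cradle (cradle top 67 mm up the tub's axis) so that its axis leans 25 degrees from vertical, mouth toward the robot's side. Origin: centre of its underside; z runs along its axis, out of the mouth. Shoulder at z = 109 mm, mouth at z = 131 mm.
- cap: Loose grey ribbed push-and-turn cap, 60 mm across, 42 mm high, 120 g. Origin: centre of its lower rim; z out of its flat top (top face at z = 42 mm). At the start it is locked on the tub: coaxial, rim 120 mm up the tub's z, x axes alike. Its upper 19 mm are a solid round grip, to be pinched at any angle. Once unlocked it pulls off straight along the tub's axis, free after 15 mm.
- liner (a joint): Sprung disc in the cap: how far (m) the cap is pushed down, 0 locked at rest, at most 0.009, -0.003 when off. The spring resists with 6 N at rest plus 1.5 N per mm. To unlock: push 6 to 8 mm along the axis (15 to 18 N) and meanwhile turn anticlockwise, seen from above its top, 50 to 75 degrees (62 is best). Not pushed, it neither turns nor comes off; clockwise it is blocked.
- mouth (a point): Centre of the tub's mouth, at its rim: neck 40 mm across outside, clear bore 34 mm; its axes are those of the tub.
- tablet: Stray cleaning tablet, a small reddish-brown rounded block 22 x 16 x 14 mm (its own x, y, z), 20 g, lying flat on the worktop; origin: centre of its underside.
- board: Wooden chopping board lying on the worktop at the left, 330 x 240 x 22 mm (own x, y, z); origin: centre of its underside, top face at z = 22 mm. It does not move. A garlic bulb lies on its far right part and a teaspoon near its left edge; the near right part (negative x, y from -80 to 30 mm) is free.
- jam_jar: Bystander: round jam jar, 62 mm across, 85 mm high, on the worktop near the board; origin: centre of its underside.
- garlic: Bystander: garlic bulb, 50 mm, on the far right part of the board; origin at its underside.
- match_box: Bystander: little box 38 x 61 x 31 mm on the strip before the sink; origin: centre of its underside.
- teaspoon: Bystander: teaspoon, 132 mm long, lying along the board's x near its left (+y) edge; origin at its underside.
There are look-alikes about, which are no part of the job. What is shaped like the cap but red is not meant.

How it is judged:
On the way, in this order (a step that is already met when the one before it is completed fails the run):
1. the cap is pushed down at least 4 mm and turned at least 17 degrees while on the tub (value of joint liner above 0.004 m and angle between the x axis of cap and the x axis of tub, either way round above 0.3 rad and z of cap in the frame of tub below 0.1225 m and x of cap in the frame of tub between -0.006 and 0.006 m).
2. the cap is lifted off, its rim at least 15 mm beyond the mouth or clear to the side ((z of cap in the frame of tub above 0.146 m or horizontal distance between cap and tub above 0.15 m)), for 0.1 s.
At the end, for the whole second after the job is handed in: The cap lies the right way up (within about 9 degrees) on the board's top face, its centre within the board, at rest; the tablet lies at rest inside the tub, wholly below its neck; the tub stands open (x of cap in the frame of board between -0.155 and 0.155 m and y of cap in the frame of board between -0.11 and 0.11 m and z of cap in the frame of board between 0.014 and 0.03 m and angle between cap's own z axis and vertical below 0.15 rad and linear speed of each of cap, tablet below 0.02 m/s and x of tablet in the frame of tub between -0.025 and 0.025 m and y of tablet in the frame of tub between -0.025 and 0.025 m and z of tablet in the frame of tub between 0 and 0.09 m); the robot touches nothing.
It fails at once if one of the bystanders is moved more than 30 mm (distance of any of jam_jar, garlic, teaspoon, match_box from where it was at the start of the episode above 0.03 m).
It also fails if it takes over 58 s, if anything falls off the work surface, if the arm or the gripper's body presses on something with over 40 N, if the wrist force passes 120 N, or if a joint passes its speed limit or range.

## Working session

There is one attempt and no reset: what is moved stays moved. The work goes in short steps, Python scripts to look and compute and a tool call to move; the robot and the scene stay as the last step left them, time stands still between calls to the robot, and variables do not carry over. Pictures are saved under pics/ and viewed, and the job is handed in when it is done.

Besides the shell and the picture viewer there is one more tool, called after "Emit:" in YAML: its name, and indented under it one key for each argument. servo_tool: Moves the arm, as the interface text tells. Its arguments: {"type":"object","properties":{"steps":{"type":"array","items":{"type":"array","items":{"type":"number"}}},"grip_force":{"type":"number"}},"required":["steps"]}

```bash
mkdir -p pics; cat > h.py <<'E'
import numpy as np,cv2
from workcell import bot
def snap(n,tag):
    cal=bot.get_calibration(n); im,d=bot.camera(n)
    np.savez(f'{tag}.npz',im=im,d=d,**{k:np.array(v) for k,v in cal.items()})
    cv2.imwrite(f'pics/{tag}.png',im[:,:,::-1])
    return im,d,cal
def load(tag): return np.load(f'{tag}.npz')
def R(att):
    from scipy.spatial.transform import Rotation as Ro
    a=np.array(att,float)
    if a.shape==(3,3): return a
    return Ro.from_quat([a[1],a[2],a[3],a[0]]).as_matrix()
def cloud(z):
    im,d=z['im'],z['d']; h,w=d.shape
    f=h/2/np.tan(np.radians(float(z['fovy']))/2)
    u,v=np.meshgrid(np.arange(w),np.arange(h))
    p=np.stack([(u-z['cx'])/f*d,(v-z['cy'])/f*d,d],-1)
    P=p@R(z['attitude']).T+z['xyz']
    P[d==0]=np.nan
    return P
E
python3 - <<'E'
from h import *
for n in ['scene','side','wrist']:
    im,d,c=snap(n,n+'0'); print(n,c)
print(bot.observe())
E
```

```text
scene {'fovy': 46.07496262743595, 'cx': 252.08056631146303, 'cy': 187.94667867283488, 'xyz': array([-0.23337256,  0.98850468,  1.20342308]), 'attitude': array([ 0.14741805, -0.33389528,  0.85365858, -0.37154931])}
side {'fovy': 49.05573732551222, 'cx': 250.62017052770392, 'cy': 191.33791682036113, 'xyz': array([0.35929375, 1.05726373, 0.94610101]), 'attitude': array([ 0.04463925, -0.10553899,  0.89932665, -0.42199577])}
wrist {'fovy': 62.9660993342682, 'cx': 255.01834338179884, 'cy': 189.36481038068905, 'xyz': array([ 0.26187144, -0.4904407 ,  0.37352283]), 'attitude': array([ 0.12065158,  0.81183812, -0.56499767, -0.08449672])}
{'time': 0.15, 'qpos': array([-1.29957942e+00,  3.51133482e-01,  1.65222958e+00,  4.10819490e-05,
        1.13910414e+00, -8.46170498e-02]), 'joint_velocities': array([-4.00953935e-04,  3.58508908e-05, -8.95625121e-04, -1.74236637e-04,
        7.60818751e-05,  1.10996070e-03]), 'joint_efforts': array([ 6.27731697e-04, -5.06248391e+01, -2.91503656e+01, -9.46176760e-05,
        3.37072190e-03, -6.21637653e-06]), 'tool_pos': array([ 0.19157004, -0.51532678,  0.24988863]), 'eef_rot': array([-2.93411289e-04,  8.21083373e-01, -5.70808114e-01, -3.24760372e-04]), 'ft_force': array([0.04644501, 0.07138308, 0.26772717]), 'ft_torque': array([0.03339935, 0.00625355, 0.04517857]), 'finger_gap': 0.9996659996552744}
```

View pics/scene0.png

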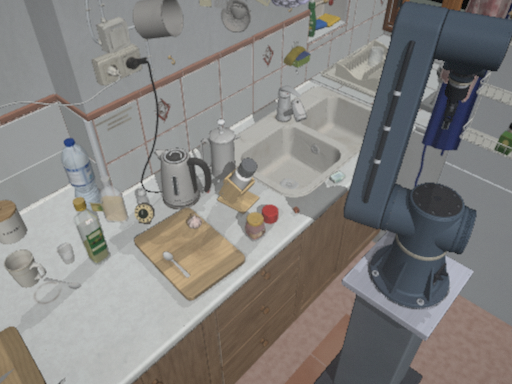

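View pics/side0.png

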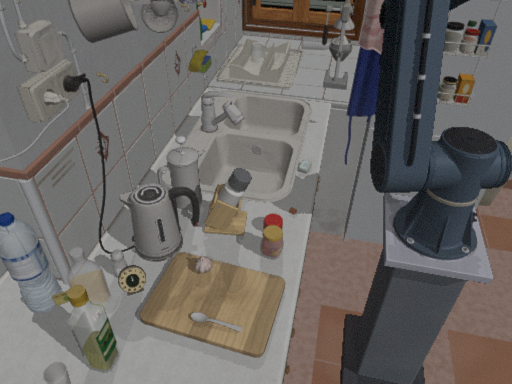

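View pics/wrist0.png

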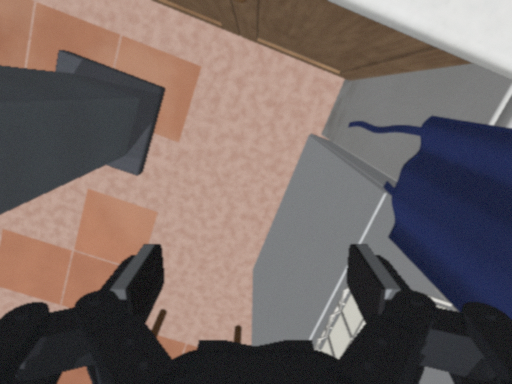

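```bash
python3 - <<'E'
from h import *
z=load('scene0');im=z['im'][135:260,190:350,::-1];a=cv2.resize(im,None,fx=4.6,fy=4.6,interpolation=2);cv2.imwrite('pics/c1.png',a)
z=load('side0');im=z['im'][150:275,190:340,::-1];a=cv2.resize(im,None,fx=4.6,fy=4.6,interpolation=2);cv2.imwrite('pics/c2.png',a)
E
```

```text
(no output)
```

View pics/c1.png

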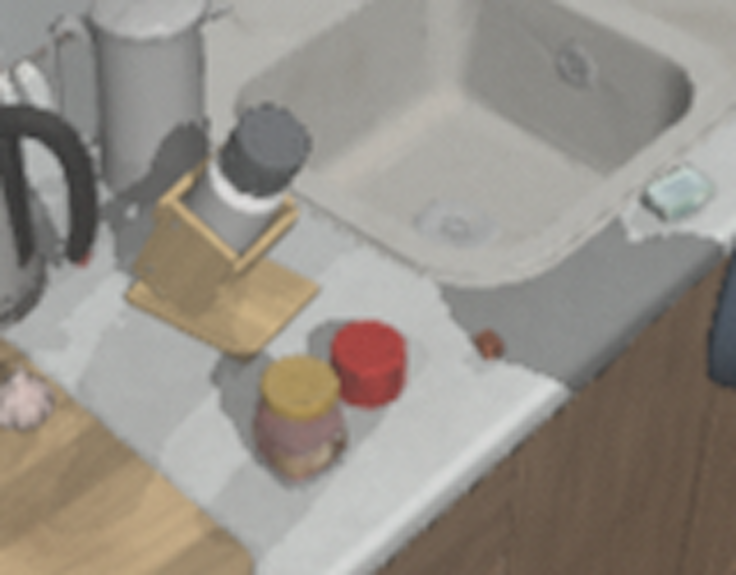

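View pics/c2.png

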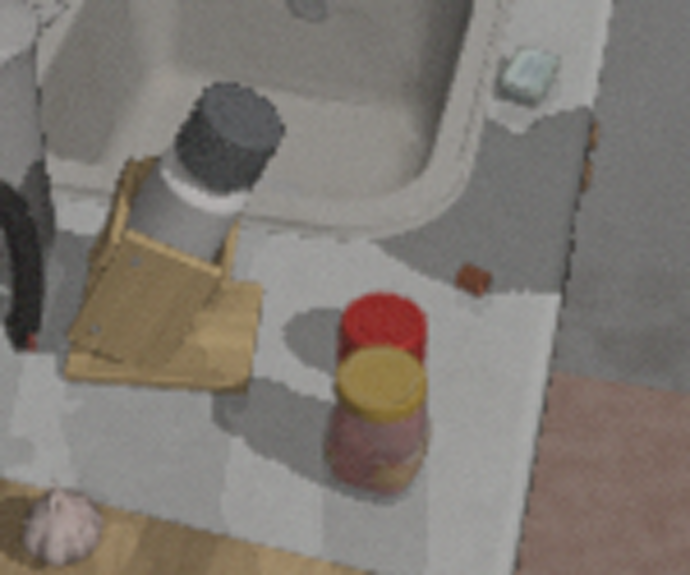

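```bash
python3 - <<'E'
from h import *
for t,pts in [('scene0',dict(tab=(296,210),box=(337,177),red=(270,210),jar=(255,220),cap=(248,164),garl=(195,222),counter=(290,225),board=(190,250))),('side0',dict(tab=(293,210),box=(305,166),red=(273,220),jar=(272,233),cap=(243,176),garl=(204,264),counter=(240,240),board=(214,300)))]:
    z=load(t);P=cloud(z)
    for k,(u,v) in pts.items(): print(t,k,P[v,u].round(4))
    # tablet seg
    im=z['im'].astype(int)
    u,v=pts['tab'];s=np.s_[v-8:v+9,u-8:u+9]
    m=(im[s][...,0]>1.5*im[s][...,2])&(P[s][...,2]>0.003)
    q=P[s][m];print(m.sum(),np.nanmedian(q,0),np.nanmin(q,0),np.nanmax(q,0))
    # cap: dark grey
    hsv=cv2.cvtColor(z['im'],cv2.COLOR_RGB2HSV)
    u,v=pts['cap'];s=np.s_[v-22:v+22,u-22:u+22]
    m=(hsv[s][...,2]<125)&(hsv[s][...,1]<70)&(P[s][...,2]>0.1)&(P[s][...,2]<.2)
    q=P[s][m];q=q[~np.isnan(q).any(1)];print('cap',len(q),q.mean(0),q.min(0),q.max(0))
    np.save(t+'_cap.npy',q)
E
```

```text
scene0 tab [0.4394 0.0313 0.0158]
scene0 box [ 0.4327 -0.2184  0.0189]
scene0 red [0.4919 0.1173 0.0443]
scene0 jar [0.4719 0.2186 0.0862]
scene0 cap [0.5961 0.1193 0.2011]
scene0 garl [0.6397 0.3434 0.0527]
scene0 counter [0.4131 0.0975 0.0072]
scene0 board [0.5788 0.4238 0.0236]
19 [0.4452076  0.02675222 0.01093868] [0.43646444 0.0166957  0.00325052] [0.45455429 0.03270728 0.01767889]
cap 236 [0.60668943 0.12578019 0.17331936] [0.56627947 0.02466754 0.10024666] [0.7664319  0.15891294 0.19993464]
side0 tab [0.4482 0.0314 0.0193]
side0 box [ 0.4421 -0.2259  0.015 ]
side0 red [0.4992 0.1184 0.0433]
side0 jar [0.4852 0.217  0.0868]
side0 cap [0.5931 0.1245 0.2029]
side0 garl [0.6478 0.348  0.057 ]
side0 counter [0.5875 0.1876 0.0027]
side0 board [0.5961 0.4296 0.021 ]
30 [0.45041814 0.02723798 0.01355846] [0.44124162 0.01607015 0.00501599] [0.46155542 0.03589917 0.01926463]
cap 376 [0.61274587 0.13636723 0.1742581 ] [0.57172782 0.08526308 0.11463478] [0.67310847 0.15423777 0.19998816]
```

```bash
cat > fit.py <<'E'
from h import *
from scipy.optimize import least_squares
def capd(q,p,a,top,r=.030):
    # p: top centre; a axis; signed distance to cylinder surface
    w=q-p; h=w@a; rad=np.linalg.norm(w-np.outer(h,a),axis=1)
    return np.where((h>-.0)&(rad<r),h,np.where(rad>r, np.where(h>0,np.hypot(h,rad-r),rad-r), np.maximum(h,rad-r)))
def fit(q,x0):
    def f(x):
        a=np.array([np.sin(x[4])*np.cos(x[3]),np.sin(x[4])*np.sin(x[3]),np.cos(x[4])])
        return np.append(capd(q,x[:3],a,0)/.002,(x[4]-np.radians(25))/.005)
    return least_squares(f,x0,loss='soft_l1')
E
python3 - <<'E'
from fit import *
for t,c in [('scene0',(248,168)),('side0',(241,177))]:
    z=load(t);P=cloud(z);hsv=cv2.cvtColor(z['im'],cv2.COLOR_RGB2HSV)
    u,v=c; print(hsv[v-4:v+14:4,u].tolist())
    s=np.s_[v-20:v+22,u-20:u+22]
    d=np.linalg.norm(P[s]-np.array([.6,.125,.18]),axis=-1)
    m=(d<.05)&(hsv[s][...,2]<125)&(P[s][...,2]>.13)
    q=P[s][m];print(len(q))
    np.save(t+'_cap.npy',q)
    r=fit(q,[.6,.12,.2,-2.5,np.radians(25)]);print(t,r.x.round(4),np.degrees(r.x[3:]),r.cost, np.median(abs(capd(q,r.x[:3],np.array([np.sin(r.x[4])*np.cos(r.x[3]),np.sin(r.x[4])*np.sin(r.x[3]),np.cos(r.x[4])]),0))))
E
```

```text
[[110, 13, 121], [105, 9, 120], [90, 5, 95], [90, 3, 87], [30, 3, 181]]
289
scene0 [ 0.5932  0.114   0.2018 -3.0348  0.436 ] [-173.88357294   24.98116992] 122.57381215060988 0.0012966158804686642
[[138, 13, 96], [113, 11, 91], [90, 10, 80], [30, 4, 70], [120, 10, 74]]
450
side0 [ 0.5963  0.1164  0.203  -3.0612  0.43  ] [-175.39478176   24.63840074] 158.70802691756856 0.001111734955165273
```

Emit:
servo_tool:
  steps:
    - [8.54, 2.9, 5.2, 1, -6]
    - [8.54, 2.9, 5.2, 1, -6]
    - [8.54, 2.9, 5.2, 1, -6]
    - [8.54, 2.9, 5.2, 1, -6]
    - [8.54, 2.9, 5.2, 1, -6]
    - [8.54, 2.9, 5.2, 1, -6]
    - [8.54, 2.9, 5.2, 1, -6]
    - [8.54, 2.9, 5.2, 1, -6]
  grip_force: 80

```text
time: 1.15
tool_pos: [0.4261, -0.0878, 0.3306]
eef_rot: [0.002, -0.504, 0.864, 0.0]
ft_force: [0.3, -0.1, 0.2]
finger_gap: 1.001
```

```bash
python3 - <<'E'
from h import *
im,d,c=snap('wrist','w1');print(c,R(c['attitude'])[:,2])
E
```

```text
{'fovy': 62.9660993342682, 'cx': 255.01834338179884, 'cy': 189.36481038068905, 'xyz': array([ 0.49114872, -0.12557299,  0.45441709]), 'attitude': array([-0.07259726, -0.49773586,  0.85481648,  0.12758305])} [-0.25111999  0.14585166 -0.95690441]
```

View pics/w1.png

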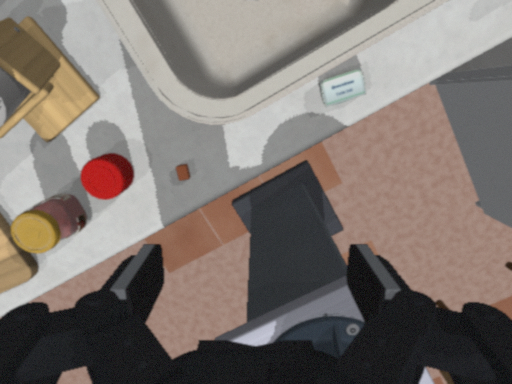

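```bash
python3 - <<'E'
from h import *
z=load('w1');P=cloud(z);im=z['im'].astype(int)
s=np.s_[155:190,165:200]
m=(im[s][...,0]>1.5*im[s][...,2])
q=P[s][m];print(m.sum(),np.nanmedian(q,0))
# project rays to z=0.014
f=192/np.tan(np.radians(float(z['fovy']))/2)
v,u=np.nonzero(m);v=v+155;u=u+165
r=np.stack([(u-z['cx'])/f,(v-z['cy'])/f,np.ones(len(u))],-1)@R(z['attitude']).T
g=z['xyz']+r*((.012-z['xyz'][2])/r[:,2])[:,None]
rect=cv2.minAreaRect((g[:,:2]*1000).astype(np.float32));print(rect)
print('jar',P[230,38],'red',P[175,107],'box',P[85,343],'floor',P[150,150])
a=cv2.resize(z['im'][130:215,60:220,::-1],None,fx=5,fy=5,interpolation=2);cv2.imwrite('pics/c3.png',a)
E
```

```text
163 [0.44997072 0.01970774 0.0138947 ]
((449.86700439453125, 20.44140625), (16.513280868530273, 21.735254287719727), 70.68718719482422)
jar [0.48426583 0.2003488  0.08481452] red [0.49975169 0.10179645 0.04244873] box [ 0.44463299 -0.23097277  0.01902868] floor [ 4.99791063e-01  4.75736827e-02 -3.61158869e-04]
```

View pics/c3.png

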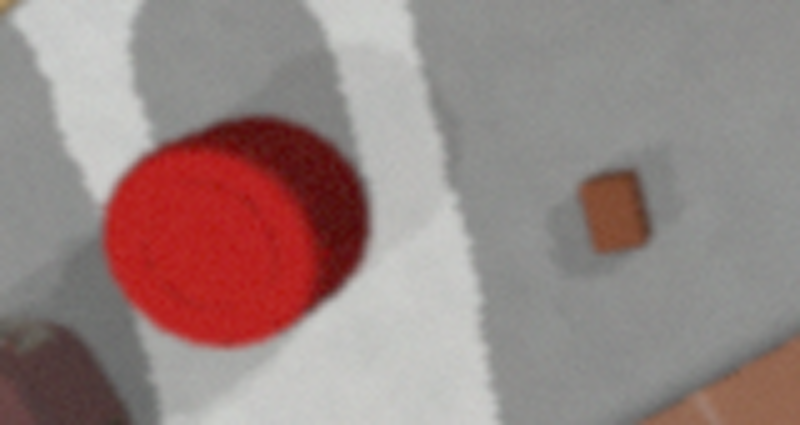

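Emit:
servo_tool:
  steps:
    - [8.54, 2, 2.5, -0.4, 0]
    - [8.54, 2, 2.5, -0.4, 0]
    - [8.54, 2, 2.5, -0.4, 0]
    - [8.54, 2, 2.5, -0.4, 0]
    - [8.54, 2, 2.5, -0.4, 0]
    - [8.54, 2, 2.5, -0.4, 0]
    - [8.54, 2, 2.5, -0.4, 0]
    - [8.54, 2, 2.5, -0.4, 0]

```text
time: 2.2
tool_pos: [0.5927, 0.1254, 0.298]
eef_rot: [0.002, -0.502, 0.865, 0.001]
ft_force: [-0.1, -0.5, -0.5]
finger_gap: 0.997
```

```bash
python3 - <<'E'
from fit import *
im,d,c=snap('wrist','w2');print(bot.observe()['tool_pos'])
z=load('w2');P=cloud(z);hsv=cv2.cvtColor(z['im'],cv2.COLOR_RGB2HSV)
D=np.linalg.norm(P-np.array([.6,.118,.185]),axis=-1)
m=(D<.045)&(hsv[...,2]<140)&(hsv[...,1]<60)&(P[...,2]>.14)
q=P[m];print(len(q),[ (x.min(),x.max()) for x in np.nonzero(m)])
q=q[::max(1,len(q)//1500)]
r=fit(q,[.595,.115,.2025,-3.05,np.radians(25)]);print(r.x.round(4),np.degrees(r.x[3:]),np.median(abs(r.fun))*.002)
a=im.copy();a[m]=(0,255,0);cv2.imwrite('pics/w2m.png',np.hstack([im,a])[::1,:,::-1][:, :800])
E
```

```text
[0.59396124 0.12787172 0.29699433]
5890 [(np.int64(129), np.int64(220)), (np.int64(217), np.int64(302))]
[ 0.5942  0.1154  0.2018 -3.0101  0.4324] [-172.46838838   24.77324097] 0.000392267876422262
```

View pics/w2.png

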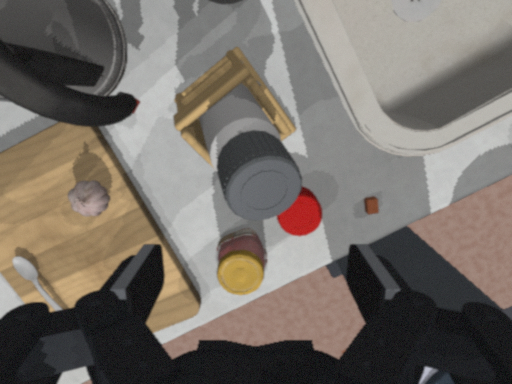

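Emit:
servo_tool:
  steps:
    - [8.54, 0.1, -0.3, -2, 0.5]
    - [8.54, 0.1, -0.3, -2, 0.5]
    - [8.54, 0.1, -0.3, -2, 0.5]
    - [8.54, 0.1, -0.3, -2, 0.5]
    - [8.54, 0, 0, -1.6, 0.5]
    - [8.54, 0, 0, -0.4, 0.3]
    - [8.54, 0, 0, 0, 0]
    - [8.54, 0, 0, 0, 0]

```text
time: 3.25
tool_pos: [0.5982, 0.1165, 0.1929]
eef_rot: [0.002, -0.525, 0.851, 0.001]
ft_force: [-0.3, 0.4, 0.7]
finger_gap: 1.003
```

```bash
python3 - <<'E'
from h import *
o=bot.observe();print(o['tool_pos'],o['eef_rot'],o['time'],o['ft_force'],o['qpos'])
im,d,c=snap('wrist','w3')
E
```

```text
[0.59816975 0.11647198 0.19294831] [ 0.00193694 -0.52548538  0.85079924  0.00142114] 3.25 [-0.33431606  0.40231421  0.66009343] [0.11422164 0.5169907  1.54794763 0.00479872 1.07436093 2.14695894]
```

View pics/w3.png

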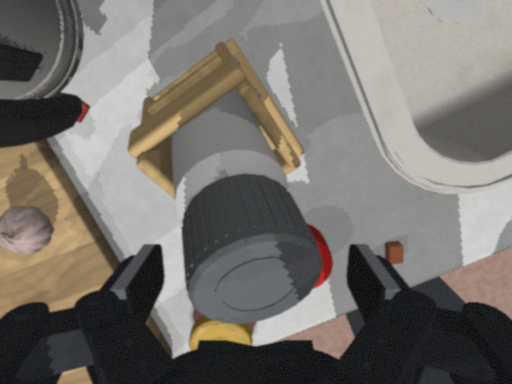

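Emit:
servo_tool:
  steps:
    - [4, 0, 0, 0.2, 0]
    - [4, 0, 0, 0, 0]
    - [4, 0, 0, 0, 0]
    - [4, 0, 0, 0, 0]
    - [4, 0, 0, 0, 0]
    - [4, 0, 0, 0, 0]
    - [4, 0, 0, 0, 0]
    - [4, 0, 0, 0, 0]
  grip_force: 80

```text
time: 4.3
tool_pos: [0.5986, 0.1168, 0.1969]
eef_rot: [0.003, -0.526, 0.851, 0.001]
ft_force: [-0.6, 0.5, 3.0]
finger_gap: 0.68
```

```bash
python3 - <<'E'
from h import *
o=bot.observe();print(o)
im,d,c=snap('wrist','w4')
E
```

```text
{'time': 4.3, 'qpos': array([0.11450901, 0.51241114, 1.5448662 , 0.00509685, 1.07956515,
       2.14699299]), 'joint_velocities': array([-4.17767108e-04,  4.43277947e-04, -4.60313635e-04,  9.19004789e-04,
       -5.85896691e-05,  6.39887291e-04]), 'joint_efforts': array([-3.64179723e-01, -5.73867309e+01, -2.78155696e+01, -9.09909932e-02,
       -2.26658368e-01,  2.58006697e-02]), 'tool_pos': array([0.59864138, 0.11676996, 0.19686131]), 'eef_rot': array([ 0.00310723, -0.52554386,  0.85076022,  0.00102385]), 'ft_force': array([-0.5636413 ,  0.50955768,  2.95768306]), 'ft_torque': array([0.06008266, 0.1380736 , 0.00402311]), 'finger_gap': 0.6804527383327377}
```

View pics/w4.png

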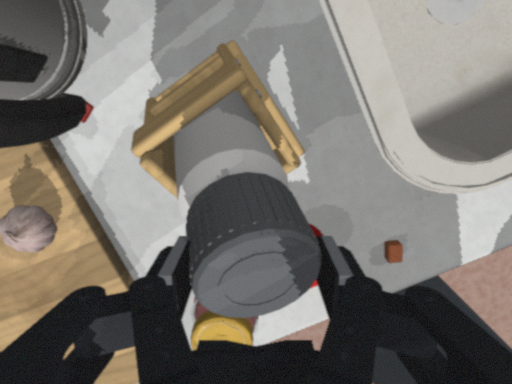

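Emit:
servo_tool:
  steps:
    - [4, 0.08, 0.01, -0.18, 0]
    - [4, 0.08, 0.01, -0.18, 0]
    - [4, 0.08, 0.01, -0.18, 0]
    - [4, 0.08, 0.01, -0.18, 0]
    - [4, 0, 0, 0, 0]
    - [4, 0, 0, 0, 0]
    - [4, 0, 0, 0, 0]
    - [4, 0, 0, 0, 0]

```text
time: 5.35
tool_pos: [0.6001, 0.117, 0.1938]
eef_rot: [0.001, -0.526, 0.851, 0.002]
ft_force: [-4.9, 0.4, 7.5]
finger_gap: 0.683
```

```bash
cat > st.py <<'E'
from h import *
a=np.array([np.sin(np.radians(25))*np.cos(np.radians(-173)),np.sin(np.radians(25))*np.sin(np.radians(-173)),np.cos(np.radians(25))])
top=np.array([.5942,.1154,.2018])
o=bot.observe();p=o['tool_pos'];w=p-top
q=o['eef_rot'];Rm=R(q)
print('t',o['time'],'p',p.round(4),'along',(w@a*1000).round(2),'off',((w-(w@a)*a)*1000).round(2),'F',o['ft_force'].round(1),'Fax',(o['ft_force']@a).round(2),'T',o['ft_torque'].round(2),'yaw',np.degrees(np.arctan2(Rm[1,0],Rm[0,0])).round(1),'gap',round(o['finger_gap'],3),'tilt',np.degrees(np.arccos(-Rm[2,2])).round(2))
E
python3 st.py
```

```text
t 5.35 p [0.6001 0.117  0.1938] along -9.79 off [1.83 1.06 0.91] F [-4.9  0.4  7.5] Fax 8.88 T [-0.06  0.6  -0.02] yaw -116.6 gap 0.683 tilt 0.24
```

Emit:
servo_tool:
  steps:
    - [4, 0.08, 0.01, -0.18, 0]
    - [4, 0.08, 0.01, -0.18, 0]
    - [4, 0.08, 0.01, -0.18, 0]
    - [4, 0.04, 0, -0.09, 0]
    - [4, 0.04, 0, -0.09, 0]
    - [4, 0.04, 0, -0.09, 0]
    - [4, 0.04, 0, -0.09, 0]
    - [4, 0.04, 0, -0.09, 0]

```text
time: 6.35
tool_pos: [0.6015, 0.1172, 0.1909]
eef_rot: [-0.001, -0.526, 0.85, 0.003]
ft_force: [-8.5, -0.8, 12.1]
finger_gap: 0.683
```

```bash
python3 st.py
```

```text
t 6.35 p [0.6015 0.1172 0.1909] along -13.02 off [1.87 1.14 0.93] F [-8.5 -0.8 12.1] Fax 14.56 T [-0.05  1.19  0.01] yaw -116.5 gap 0.683 tilt 0.34
```

Emit:
servo_tool:
  steps:
    - [4, 0.07, 0.01, -0.14, 3]
    - [4, 0.06, 0.01, -0.12, 9]
    - [4, 0.05, 0.01, -0.1, 9]
    - [4, 0.05, 0.01, -0.1, 9]
    - [4, 0.05, 0.01, -0.1, 9]
    - [4, 0.05, 0.01, -0.1, 9]
    - [4, 0.05, 0.01, -0.1, 9]
    - [4, 0.05, 0.01, -0.1, 9]

```text
time: 7.35
tool_pos: [0.6079, 0.1068, 0.1947]
eef_rot: [0.005, 0.91, -0.415, 0.009]
ft_force: [-5.4, -4.9, 20.0]
finger_gap: 0.68
```

```bash
python3 st.py; python3 - <<'E'
from h import *
snap('wrist','w5')
E
```

```text
t 7.35 p [0.6079 0.1068 0.1947] along -11.76 off [ 8.74 -9.17  3.53] F [-5.4 -4.9 20. ] Fax 20.69 T [-1.23  0.47 -1.51] yaw -49.0 gap 0.68 tilt 1.26
```

View pics/w5.png

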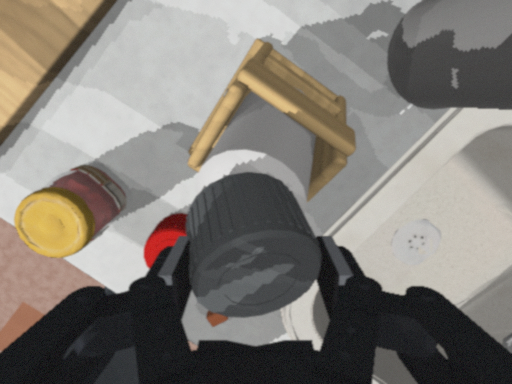

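```bash
cat > capfit.py <<'E'
import sys
from fit import *
def run(tag,c0=(.597,.115,.185),ph=-3.03,zmin=.13):
    z=load(tag);P=cloud(z);hsv=cv2.cvtColor(z['im'],cv2.COLOR_RGB2HSV)
    D=np.linalg.norm(P-np.array(c0),axis=-1)
    u,v=np.meshgrid(np.arange(512),np.arange(384))
    m=(D<.045)&(hsv[...,2]<140)&(hsv[...,1]<60)&(P[...,2]>zmin)&(u>185)&(u<322)&(v<330)
    q=P[m];n=len(q);q=q[::max(1,n//1500)]
    from scipy.optimize import least_squares
    def f(x):
        a=np.array([np.sin(x[4])*np.cos(x[3]),np.sin(x[4])*np.sin(x[3]),np.cos(x[4])])
        return capd(q,x[:3],a,0)/.002
    r=least_squares(f,[.595,.115,.2,ph,np.radians(24)],loss='soft_l1')
    print(tag,n,r.x[:3].round(4),np.degrees(r.x[3:]).round(1),np.median(abs(r.fun))*.002)
for t in sys.argv[1:]: run(t)
E
python3 capfit.py w2 w3 w4 w5
python3 - <<'E'
from h import *
a=[load(t)['im'][160:330,170:340,::-1] for t in ('w4','w5')]
cv2.imwrite('pics/c4.png',cv2.resize(np.hstack(a),None,fx=2.3,fy=2.3,interpolation=2))
E
```

```text
w2 5795 [0.5942 0.1155 0.2019] [-172.7   25. ] 0.0003915214965446227
w3 16303 [0.5944 0.1156 0.2018] [-172.2   24.9] 0.0003491182532064604
w4 15780 [0.5943 0.1156 0.2013] [-172.9   24.5] 0.0003649782984788512
w5 15435 [0.6066 0.1012 0.1993] [-109.8   24. ] 0.0003649735837572137
```

View pics/c4.png

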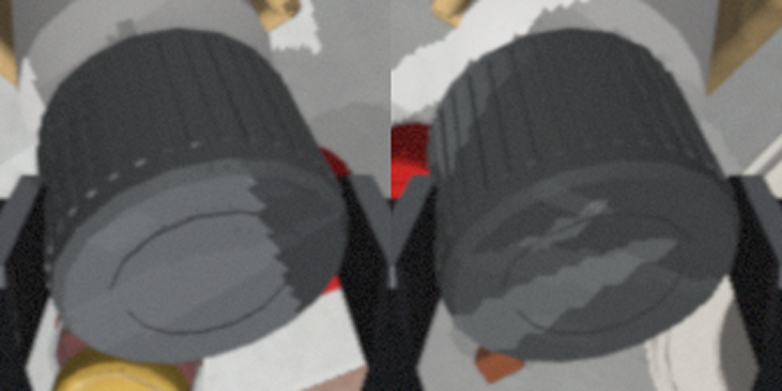

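Emit:
servo_tool:
  steps:
    - [4, -0.12, -0.02, 0.27, 0]
    - [4, -0.17, -0.02, 0.36, 0]
    - [4, -0.17, -0.02, 0.36, 0]
    - [4, -0.17, -0.02, 0.36, 0]
    - [4, -0.17, -0.02, 0.36, 0]
    - [4, 0, 0, 0, 0]
    - [4, 0, 0, 0, 0]
    - [4, 0, 0, 0, 0]

```text
time: 8.4
tool_pos: [0.6005, 0.1048, 0.2128]
eef_rot: [0.006, 0.912, -0.411, 0.011]
ft_force: [2.5, -2.2, -0.1]
finger_gap: 0.683
```

```bash
python3 st.py; python3 - <<'E'
from h import *
snap('wrist','w6')
E
python3 capfit.py w6
```

```text
t 8.4 p [0.6005 0.1048 0.2128] along 7.86 off [  9.64 -10.21   3.88] F [ 2.5 -2.2 -0.1] Fax -1.03 T [-0.26 -0.3  -0.01] yaw -48.5 gap 0.683 tilt 1.43
w6 14041 [0.6077 0.1356 0.2018] [76.1 67.8] 0.0015366264212672157
```

View pics/w6.png

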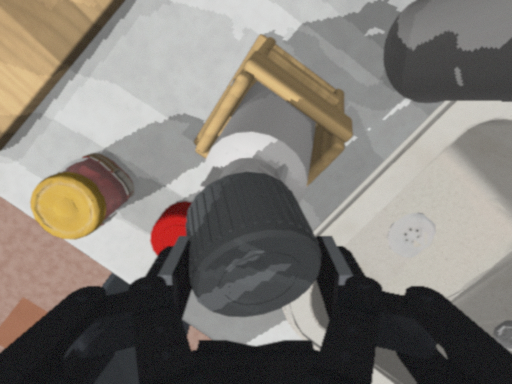

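Emit:
servo_tool:
  steps:
    - [4, -0.2, 0, 0.5, 0]
    - [4, -0.2, 0, 0.6, 0]
    - [4, -0.3, 0, 0.8, 0]
    - [4, -0.3, 0, 1.2, 0]
    - [4, -0.3, 0, 1.2, 0]
    - [4, 0, 0, 1, 0]
    - [4, 0, 0, 0.6, 0]
    - [4, 0, 0, 0, 0]

```text
time: 9.45
tool_pos: [0.5856, 0.1054, 0.2763]
eef_rot: [0.006, 0.912, -0.411, 0.01]
ft_force: [-0.4, 0.6, -0.7]
finger_gap: 0.678
```

```bash
python3 st.py; python3 - <<'E'
from h import *
from scipy import ndimage
snap('wrist','w7')
for t in ('scene0','side0'):
    z=load(t);P=cloud(z);hsv=cv2.cvtColor(z['im'],cv2.COLOR_RGB2HSV)
    m=(hsv[...,0]<25)&(hsv[...,1]>70)&(P[...,2]>.01)&(P[...,2]<.032)&(P[...,0]>.35)&(P[...,0]<.8)&(P[...,1]>.22)&(P[...,1]<.65)
    l,n=ndimage.label(ndimage.binary_closing(m));s=ndimage.sum(m,l,range(1,n+1));m=m&(l==1+np.argmax(s))
    q=P[m];print(t,m.sum(),np.median(q,0),cv2.minAreaRect((q[:,:2]*1000).astype(np.float32)))
E
```

```text
t 9.45 p [0.5856 0.1054 0.2763] along 71.63 off [21.47 -6.32  9.58] F [-0.4  0.6 -0.7] Fax -0.52 T [-0.01 -0.01  0.03] yaw -48.5 gap 0.678 tilt 1.33
scene0 4979 [0.5686089  0.43073475 0.02069553] ((590.5134887695312, 420.8592529296875), (239.17214965820312, 330.5357360839844), 85.61247253417969)
side0 9210 [0.58450212 0.43802873 0.02122638] ((596.2909545898438, 421.7521057128906), (242.09725952148438, 329.39141845703125), 85.26060485839844)
```

View pics/w7.png

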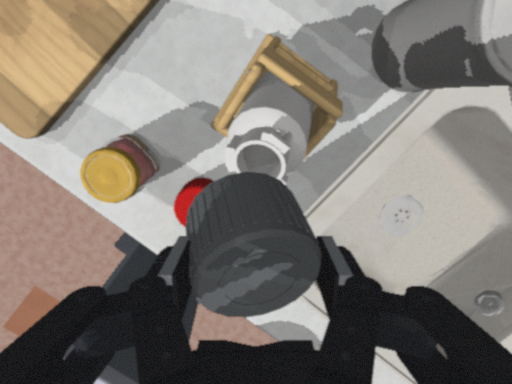

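Emit:
servo_tool:
  steps:
    - [4, -1.2, 4.7, -0.5, 0]
    - [4, -1.2, 4.7, -0.5, 0]
    - [4, -1.2, 4.7, -1, 0]
    - [4, -1.2, 4.7, -2, 0]
    - [4, -1.2, 4.7, -2.5, 0]
    - [4, -1.2, 4.7, -2.5, 0]
    - [4, 0, 0, -4, 0]
    - [4, 0, 0, -4, 0]

```text
time: 10.5
tool_pos: [0.5105, 0.3962, 0.0999]
eef_rot: [0.005, 0.911, -0.411, 0.01]
ft_force: [0.9, 0.4, -1.5]
finger_gap: 0.679
```

```bash
python3 st.py; python3 - <<'E'
from h import *
snap('side','s8')
z=load('s8');cv2.imwrite('pics/s8c.png',cv2.resize(z['im'][190:384,100:340,::-1],None,fx=3.3,fy=3,interpolation=2)[:600])
E
```

```text
t 10.5 p [0.5105 0.3962 0.0999] along -71.74 off [-113.82  277.15  -36.93] F [ 0.9  0.4 -1.5] Fax -1.73 T [ 0.03  0.02 -0.01] yaw -48.6 gap 0.679 tilt 1.33
```

View pics/s8c.png

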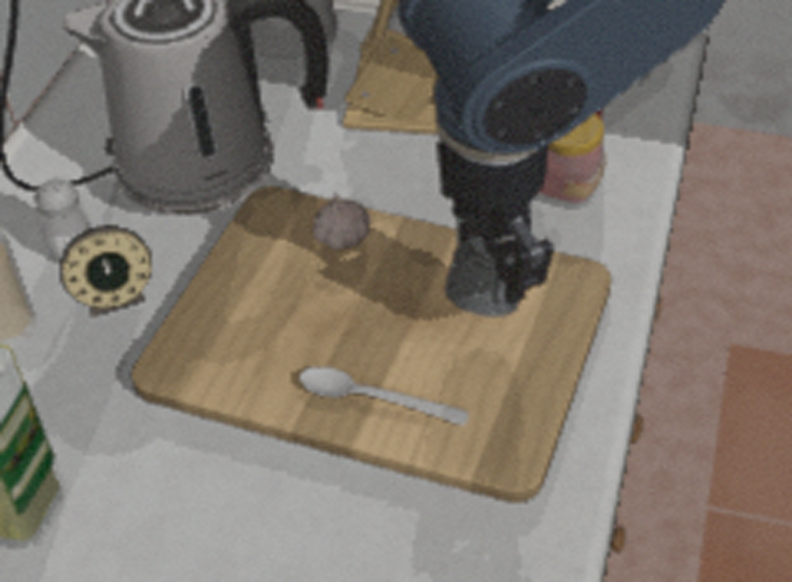

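Emit:
servo_tool:
  steps:
    - [4, 0, 0, -1.5, 0]
    - [4, 0, 0, -1.2, 0]
    - [4, 0, 0, -0.3, 0]
    - [4, 0, 0, -0.3, 0]
    - [4, 0, 0, -0.3, 0]
    - [4, 0, 0, -0.3, 0]
    - [4, 0, 0, -0.3, 0]
    - [4, 0, 0, 0, 0]
  grip_force: 25

```text
time: 11.55
tool_pos: [0.5135, 0.3981, 0.0662]
eef_rot: [0.001, 0.911, -0.413, 0.012]
ft_force: [0.5, 0.2, -1.0]
finger_gap: 0.68
```

```bash
python3 st.py; python3 - <<'E'
from h import *
snap('wrist','w9');snap('side','s9')
z=load('s9');cv2.imwrite('pics/s9c.png',cv2.resize(z['im'][240:320,200:300,::-1],None,fx=6,fy=6,interpolation=2)[:600])
E
```

```text
t 11.55 p [0.5135 0.3981 0.0662] along -103.58 off [-124.17  277.39  -41.71] F [ 0.5  0.2 -1. ] Fax -1.17 T [0.01 0.03 0.02] yaw -48.8 gap 0.68 tilt 1.37
```

View pics/s9c.png

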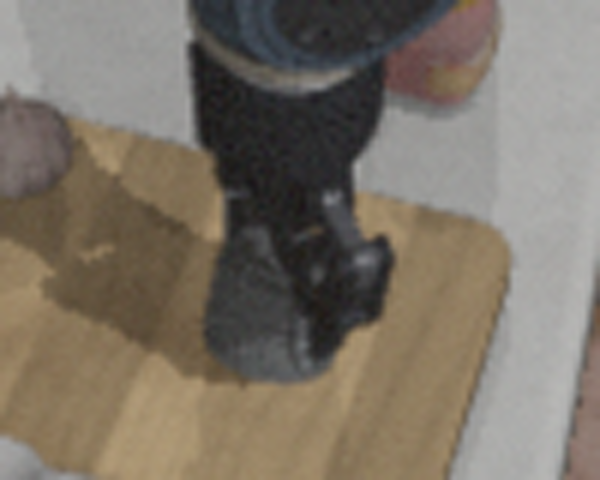

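View pics/w9.png

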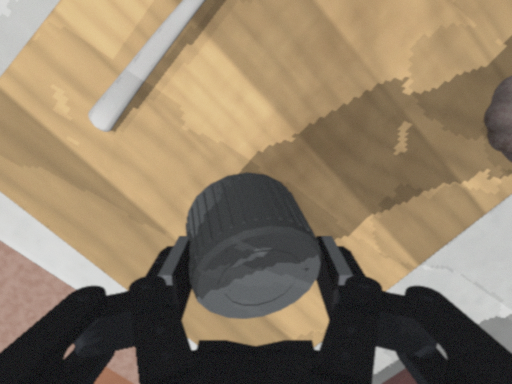

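Emit:
servo_tool:
  steps:
    - [4, 0, 0, -0.4, 0]
    - [4, 0, 0, -0.4, 0]
    - [4, 0, 0, -0.4, 0]
    - [4, 0, 0, -0.4, 0]
    - [4, 0, 0, -0.3, 0]
    - [4, 0, 0, -0.3, 0]
    - [4, 0, 0, -0.3, 0]
    - [4, 0, 0, -0.3, 0]

```text
time: 12.65
tool_pos: [0.5247, 0.4054, 0.0614]
eef_rot: [-0.013, 0.91, -0.413, 0.021]
ft_force: [-2.5, -4.0, 19.0]
finger_gap: 0.677
```

```bash
python3 st.py; python3 - <<'E'
from h import *
snap('wrist','w10')
E
```

```text
t 12.65 p [0.5247 0.4054 0.0614] along -113.04 off [-116.92  284.14  -37.97] F [-2.5 -4.  19. ] Fax 18.47 T [-1.09  0.59 -0.09] yaw -48.8 gap 0.677 tilt 2.86
```

View pics/w10.png

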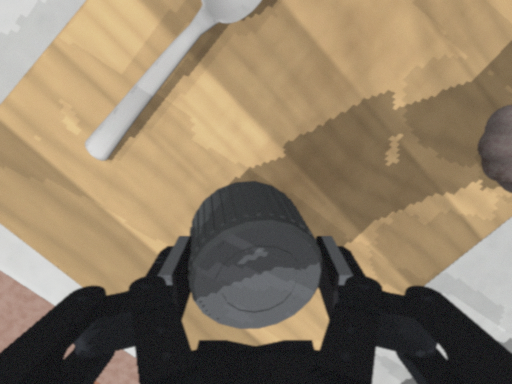

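Emit:
servo_tool:
  steps:
    - [4, 0, 0, 0.1, 0]
    - [6.6, 0, 0, 0, 0]
    - [7.2, 0, 0, 0, 0]
    - [7.8, 0, 0, 0, 0]
    - [8.54, 0, 0, 0, 0]
    - [8.54, 0, 0, 0, 0]
    - [8.54, 0, 0, 1, 0]
    - [8.54, 0, 0, 2, 0]

```text
time: 13.7
tool_pos: [0.5249, 0.405, 0.0932]
eef_rot: [-0.013, 0.91, -0.413, 0.021]
ft_force: [-0.3, 0.9, 0.1]
finger_gap: 1.001
```

```bash
python3 st.py; python3 - <<'E'
from h import *
snap('wrist','w11')
E
```

```text
t 13.7 p [0.5249 0.405  0.0932] along -84.32 off [-104.66  285.27  -32.23] F [-0.3  0.9  0.1] Fax 0.14 T [-0.04  0.03  0.01] yaw -48.8 gap 1.001 tilt 2.82
```

View pics/w11.png

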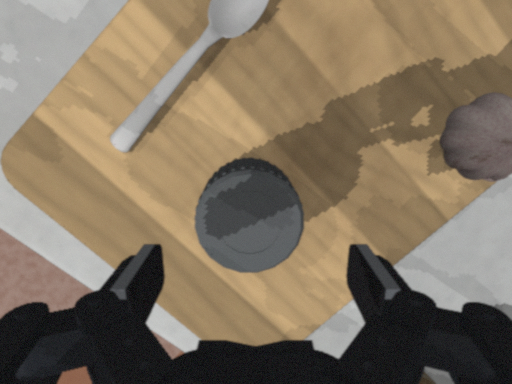

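Emit:
servo_tool:
  steps:
    - [8.54, 0, 0, 5, -7.6]
    - [8.54, -1, -5, 3, -7.6]
    - [8.54, -1.2, -5.8, 1, -7.6]
    - [8.54, -1.2, -5.8, 0, -7.6]
    - [8.54, -1.2, -5.8, 0, -7.6]
    - [8.54, -1.2, -5.8, 0, -7.6]
    - [8.54, -1.2, -5.8, 0, -7.6]
    - [8.54, -0.5, -4.5, -1, -7.6]

```text
time: 14.75
tool_pos: [0.4504, 0.0132, 0.1895]
eef_rot: [0.008, -0.564, 0.825, -0.033]
ft_force: [1.6, 0.7, -0.1]
finger_gap: 1.0
```

```bash
python3 st.py; cat > tab.py <<'E'
from h import *
import sys
snap('wrist',sys.argv[1])
z=load(sys.argv[1]);P=cloud(z);im=z['im'].astype(int)
D=np.linalg.norm(P[...,:2]-np.array([.45,.02]),axis=-1)
m=(im[...,0]>1.5*im[...,2])&(D<.03)&(P[...,2]>.008)
q=P[m];t=q[q[:,2]>np.nanmedian(q[:,2])-.003]
print(m.sum(),np.nanmedian(q,0).round(4),(t.min(0)+t.max(0))/2,cv2.minAreaRect((t[:,:2]*1000).astype(np.float32)))
E
python3 tab.py w12
```

```text
t 14.75 p [0.4504 0.0132 0.1895] along 54.47 off [-121.    -99.36  -61.65] F [ 1.6  0.7 -0.1] Fax -0.78 T [ 0.01 -0.01 -0.04] yaw -111.3 gap 1.0 tilt 3.94
333 [0.4511 0.0209 0.0141] [0.4559216  0.0135851  0.13810227] ((453.4704895019531, 18.645793914794922), (45.716705322265625, 29.06103515625), 67.68025207519531)
```

View pics/w12.png

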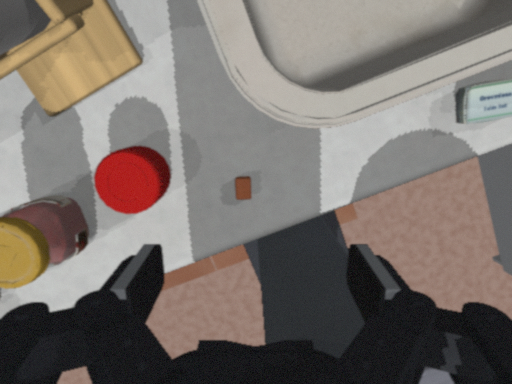

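Emit:
servo_tool:
  steps:
    - [8.54, 0, 0.4, -2, 1]
    - [8.54, 0, 0.4, -3, 1]
    - [8.54, 0, 0, -4, 0]
    - [8.54, 0, 0, -3, 0]
    - [8.54, 0, 0, -2, 0]
    - [8.54, 0, 0, -1, 0]
    - [8.54, 0, 0, 0, 0]
    - [8.54, 0, 0, 0, 0]
  grip_force: 40

```text
time: 15.8
tool_pos: [0.4537, 0.0163, 0.0412]
eef_rot: [0.013, -0.574, 0.818, -0.038]
ft_force: [-0.5, -0.4, -0.6]
finger_gap: 1.0
```

```bash
python3 st.py;python3 tab.py w13
```

```text
t 15.8 p [0.4537 0.0163 0.0412] along -81.5 off [-174.69 -103.31  -86.72] F [-0.5 -0.4 -0.6] Fax -0.35 T [ 0.01  0.06 -0.  ] yaw -110.0 gap 1.0 tilt 4.59
1140 [0.4515 0.0208 0.0139] [0.45617587 0.0160443  0.06114846] ((453.08599853515625, 20.949703216552734), (45.83760070800781, 28.357423782348633), 69.75898742675781)
```

View pics/w13.png

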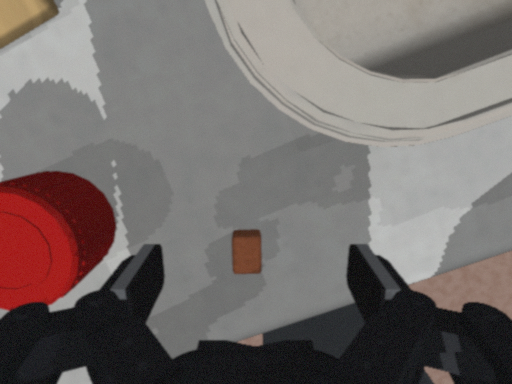

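Emit:
servo_tool:
  steps:
    - [8.54, -0.13, 0.17, -0.6, 0.5]
    - [8.54, -0.13, 0.17, -0.6, 0]
    - [8.54, -0.12, 0.17, -0.5, 0]
    - [8.54, 0, 0, 0, 0]
    - [4, 0, 0, 0, 0]
    - [1, 0, 0, 0, 0]
    - [1, 0, 0, 0, 0]
    - [1, 0, 0, 0, 0]
  grip_force: 40

```text
time: 16.85
tool_pos: [0.4502, 0.0218, 0.0242]
eef_rot: [0.014, -0.578, 0.815, -0.038]
ft_force: [-4.6, 0.4, 10.1]
finger_gap: 0.166
```

```bash
python3 st.py;python3 tab.py w14
```

```text
t 16.85 p [0.4502 0.0218 0.0242] along -95.76 off [-184.15  -98.56  -90.83] F [-4.6  0.4 10.1] Fax 11.1 T [0.01 0.7  0.  ] yaw -109.4 gap 0.166 tilt 4.68
1480 [0.4515 0.0206 0.014 ] [0.45368756 0.02355814 0.05568791] ((453.8585205078125, 26.381559371948242), (44.20537185668945, 25.43775749206543), 66.35059356689453)
```

View pics/w14.png

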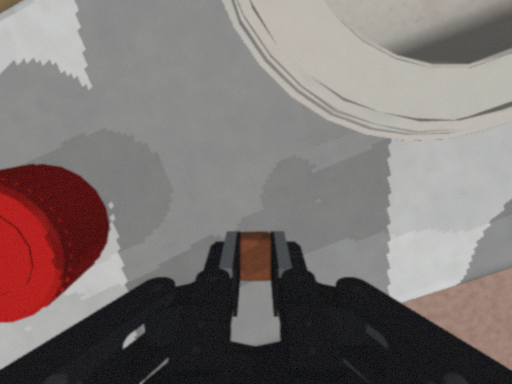

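Emit:
servo_tool:
  steps:
    - [3, 0, 0, 0, 0]
    - [3, 0, 0, 0.1, 0]
    - [3, 0, 0, 0.3, 0]
    - [3, 0, 0, 0.2, 0]
    - [1, 0, 0, 0, 0]
    - [1, 0, 0, 0, 0]
    - [1, 0, 0, 0, 0]
    - [1, 0, 0, 0, 0]

```text
time: 17.9
tool_pos: [0.4503, 0.0218, 0.031]
eef_rot: [0.015, -0.578, 0.815, -0.038]
ft_force: [-0.9, 0.4, 2.6]
finger_gap: 0.161
```

```bash
python3 st.py;python3 tab.py w15; python3 - <<'E'
from h import *
print(R(bot.observe()['eef_rot']).round(3))
E
```

```text
t 17.9 p [0.4503 0.0218 0.031 ] along -89.64 off [-181.48  -98.23  -89.57] F [-0.9  0.4  2.6] Fax 2.66 T [ 0.06  0.08 -0.02] yaw -109.4 gap 0.161 tilt 4.7
1284 [0.4515 0.0205 0.0141] [0.45355336 0.01742266 0.05949339] ((451.6238708496094, 20.109500885009766), (42.97920608520508, 26.178998947143555), 69.94429779052734)
[[-0.333 -0.941  0.068]
 [-0.943  0.33  -0.046]
 [ 0.02  -0.08  -0.997]]
```

View pics/w15.png

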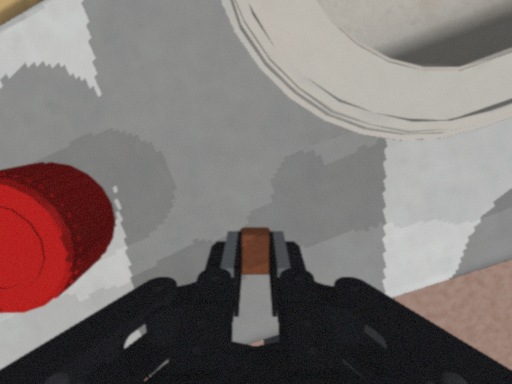

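Emit:
servo_tool:
  steps:
    - [1, 0, 0, 0.3, 0]
    - [1, 0, 0, 1, 0]
    - [1, 0, 0, 2, 0]
    - [1, 0, 0, 3, 0]
    - [1, 0, 0, 4, 0]
    - [1, 0, 0, 4, 0]
    - [1, 0, 0, 3, 0]
    - [1, 0, 0, 1, 0]

```text
time: 18.95
tool_pos: [0.4487, 0.0219, 0.2225]
eef_rot: [0.015, -0.578, 0.815, -0.038]
ft_force: [0.1, -0.3, -0.8]
finger_gap: 0.156
```

```bash
python3 st.py; python3 - <<'E'
from h import *
snap('wrist','w16');snap('scene','n16');snap('side','s16')
a=[cv2.resize(load('w16')['im'][200:360,160:350,::-1],(400,337)),cv2.resize(load('s16')['im'][120:250,190:344,::-1],(400,337),interpolation=2)]
cv2.imwrite('pics/c16.png',np.hstack(a))
E
```

```text
t 18.95 p [0.4487 0.0219 0.2225] along 84.56 off [-109.99  -89.12  -55.97] F [ 0.1 -0.3 -0.8] Fax -0.72 T [0.04 0.01 0.03] yaw -109.4 gap 0.156 tilt 4.68
```

View pics/c16.png

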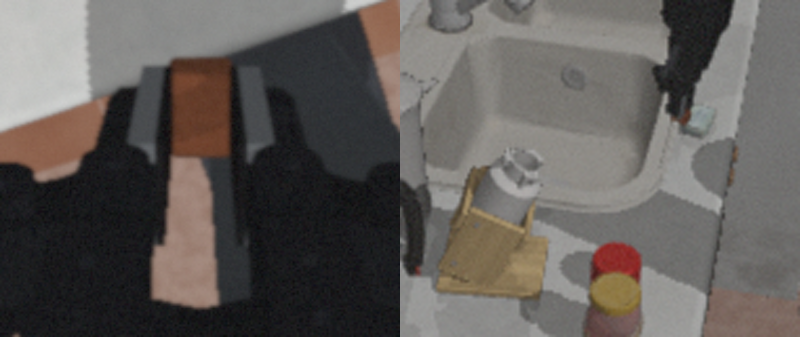

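Emit:
servo_tool:
  steps:
    - [1, 1.5, 1, 1, 3]
    - [1, 2.5, 1.5, 1, 4]
    - [1, 2.8, 1.7, 0, 4]
    - [1, 2.8, 1.7, 0, 4]
    - [1, 2.8, 1.7, 0, 4]
    - [1, 2, 1.2, 0, 4]
    - [1, 1, 0.5, 0, 3]
    - [1, 0, 0, 0, 0]

```text
time: 20.1
tool_pos: [0.602, 0.1176, 0.2251]
eef_rot: [-0.012, 0.751, -0.66, 0.027]
ft_force: [-0.5, -0.5, -0.0]
finger_gap: 0.161
```

```bash
python3 st.py; python3 - <<'E'
from h import *
print(R(bot.observe()['eef_rot']).round(3))
snap('wrist','w17')
z=load('w17');P=cloud(z);im=z['im'].astype(int)
u,v=np.meshgrid(np.arange(512),np.arange(384))
m=(im[...,0]>1.5*im[...,2])&(u>230)&(u<285)&(v>215)&(v<285)
print(m.sum(),np.nanmedian(P[m],0))
# tablet face points by height
q=P[m];p=bot.observe()['tool_pos'];d=q-p;print(np.nanpercentile(d,[2,25,50,75,98],axis=0).round(4))
E
```

```text
t 20.1 p [0.602  0.1176 0.2251] along 17.72 off [15.2   3.14  7.22] F [-0.5 -0.5 -0. ] Fax 0.23 T [ 0.03  0.05 -0.03] yaw -82.6 gap 0.161 tilt 3.36
[[ 0.129 -0.99   0.056]
 [-0.991 -0.13  -0.017]
 [ 0.024 -0.054 -0.998]]
1663 [0.60073213 0.11508514 0.20780704]
[[-0.113  -0.0288 -0.1837]
 [-0.0082 -0.0065 -0.0197]
 [-0.0008 -0.0023 -0.0173]
 [ 0.0064  0.0021 -0.0167]
 [ 0.0104  0.0064 -0.0042]]
```

View pics/w17.png

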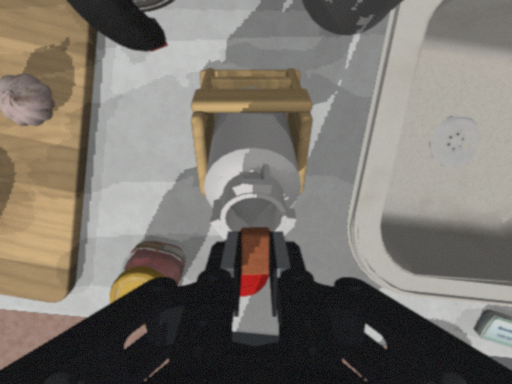

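```bash
python3 - <<'E'
from h import *
A=np.radians(-172.8);a=np.array([np.sin(np.radians(25))*np.cos(A),np.sin(np.radians(25))*np.sin(A),np.cos(np.radians(25))])
M0=np.array([.5943,.1156,.2018])-.031*a;print('M0',M0)
e1=np.array([-np.sin(A),np.cos(A),0]);e2=np.cross(a,e1)
for t in ('w7','n16','s16'):
    P=cloud(load(t));w=P-M0
    c=np.stack([w@e1,w@e2,w@a],-1)
    m=(abs(c[...,2])<.0035)&(np.hypot(c[...,0],c[...,1])<.026)
    q=c[m]; 
    if t=='w7':
        r=np.hypot(q[:,0],q[:,1])
    b=cv2.minEnclosingCircle((q[:,:2]*1000).astype(np.float32)) if len(q) else None
    print(t,len(q),np.median(q,0).round(4) if len(q) else '',b)
E
```

```text
M0 [0.60729786 0.11724201 0.17370446]
w7 928 [-0.0086  0.0103 -0.0008] ((-0.04759359732270241, 0.07071146368980408), 25.930959701538086)
n16 48 [ 0.0009 -0.0013 -0.0012] ((-0.6821354031562805, -0.620137631893158), 25.110939025878906)
s16 66 [-0.0063  0.0002 -0.001 ] ((-0.4699801504611969, 0.4954894185066223), 25.36539077758789)
```

Emit:
servo_tool:
  steps:
    - [1, 0.2, 0, -0.4, 0]
    - [1, 0.2, 0, -0.5, 0]
    - [1, 0.1, 0, -0.5, 0]
    - [1, 0, 0, -0.4, 0]
    - [1, 0, 0, -0.2, 0]
    - [1, 0, 0, 0, 0]
    - [1, 0, 0, 0, 0]
    - [1, 0, 0, 0, 0]

```text
time: 21.15
tool_pos: [0.6056, 0.1167, 0.203]
eef_rot: [-0.012, 0.75, -0.661, 0.026]
ft_force: [0.5, 0.7, 0.5]
finger_gap: 0.16
```

```bash
python3 st.py; python3 - <<'E'
from h import *
snap('wrist','w18');snap('side','s18');snap('scene','n18')
a=[cv2.resize(load('w18')['im'][140:300,160:350,::-1],(400,337)),cv2.resize(load('s18')['im'][140:230,190:297,::-1],(400,337),interpolation=2)]
cv2.imwrite('pics/c18.png',np.hstack(a))
E
```

```text
t 21.15 p [0.6056 0.1167 0.203 ] along -3.76 off [9.85 1.07 4.62] F [0.5 0.7 0.5] Fax 0.19 T [ 0.03  0.02 -0.01] yaw -82.8 gap 0.16 tilt 3.27
```

View pics/c18.png

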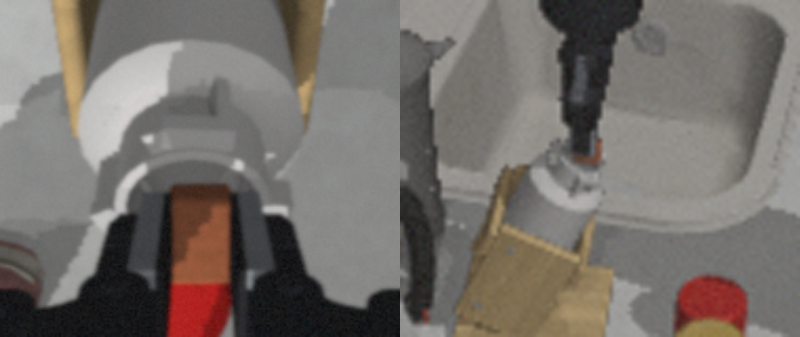

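```bash
python3 - <<'E'
from h import *
M0=np.array([.6073,.1172,.1737])
for t,roi in (('w18',(220,290,215,290)),('s18',(255,270,175,186)),('n18',(235,262,150,180))):
    z=load(t);P=cloud(z);im=z['im'].astype(int)
    f=192/np.tan(np.radians(float(z['fovy']))/2)
    c=(M0-z['xyz'])@R(z['attitude']);print(t,'M0 px',c[0]/c[2]*f+z['cx'],c[1]/c[2]*f+z['cy'])
    m=(im[...,0]>1.5*im[...,2])&(np.linalg.norm(P-np.array([.606,.117,.183]),axis=-1)<.025)
    q=P[m]
    if len(q): print(len(q),np.percentile(q,[2,50,98],axis=0).round(4), [(x.min(),x.max()) for x in np.nonzero(m)])
E
```

```text
w18 M0 px 251.30160500718648 239.39819313803994
1397 [[0.5942 0.1079 0.1763]
 [0.6065 0.1154 0.186 ]
 [0.6156 0.1229 0.1988]] [(np.int64(228), np.int64(285)), (np.int64(240), np.int64(270))]
s18 M0 px 238.95250227133712 181.6761664784385
13 [[0.5939 0.1151 0.1751]
 [0.5964 0.1235 0.1798]
 [0.6098 0.1253 0.1882]] [(np.int64(178), np.int64(183)), (np.int64(237), np.int64(243))]
n18 M0 px 246.1487966806067 168.3170513915761
11 [[0.5876 0.1095 0.1751]
 [0.595  0.1169 0.1826]
 [0.5978 0.1231 0.1862]] [(np.int64(166), np.int64(170)), (np.int64(248), np.int64(250))]
```

Emit:
servo_tool:
  steps:
    - [1, 0.15, 0.1, 0.1, 0]
    - [1, 0.1, 0.05, 0, 0]
    - [1, 0.05, 0, 0, 0]
    - [1, 0, 0, 0, 0]
    - [2.6, 0, 0, 0, 0]
    - [3.2, 0, 0, 0, 0]
    - [3.2, 0, 0, 0, 0]
    - [3.2, 0, 0, 0, 0]

```text
time: 22.3
tool_pos: [0.6089, 0.1183, 0.2042]
eef_rot: [-0.012, 0.75, -0.661, 0.026]
ft_force: [0.6, -0.1, 0.2]
finger_gap: 0.373
```

```bash
python3 st.py; python3 - <<'E'
from h import *
snap('wrist','w19');snap('side','s19')
a=[cv2.resize(load('w19')['im'][140:300,160:350,::-1],(400,337)),cv2.resize(load('s19')['im'][140:230,190:297,::-1],(400,337),interpolation=2)]
cv2.imwrite('pics/c19.png',np.hstack(a))
E
```

```text
t 22.3 p [0.6089 0.1183 0.2042] along -4.16 off [12.99  2.64  6.16] F [ 0.6 -0.1  0.2] Fax -0.04 T [-0.01  0.03  0.03] yaw -82.8 gap 0.373 tilt 3.28
```

View pics/c19.png

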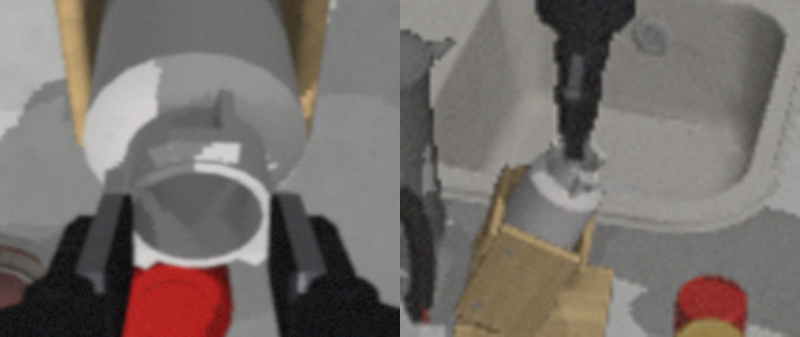

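Emit:
servo_tool:
  steps:
    - [3.2, 0, 0, 1, 0]
    - [5, 0, 0, 2, 0]
    - [8.54, 0, 0, 2, 6]
    - [8.54, 0, 0, 1, 9]
    - [8.54, 0, 0, 0, 10]
    - [8.54, 0, 0, 0, 10]
    - [8.54, 0, 0, 0, 10]
    - [8.54, 0, 0, 0, 10]

```text
time: 23.4
tool_pos: [0.6095, 0.1185, 0.2722]
eef_rot: [-0.024, 0.974, -0.225, 0.02]
ft_force: [-0.5, -0.2, 0.3]
finger_gap: 1.001
```

Emit:
servo_tool:
  steps:
    - [8.54, 0, 0, 0, 10]
    - [8.54, 0, 0, 0, 10]
    - [8.54, 0, 0, 0, 10]
    - [8.54, 0, 0, 0, 10]
    - [8.54, 0, 0, 0, 10]
    - [8.54, 0, 0, 0, 10]
    - [8.54, 0, 0, 0, 10]
    - [8.54, 0, 0, 0, 10]

```text
time: 24.4
tool_pos: [0.6102, 0.1185, 0.279]
eef_rot: [-0.032, 0.88, 0.475, 0.002]
ft_force: [-0.8, 0.8, 1.0]
finger_gap: 1.001
```

Emit:
servo_tool:
  steps:
    - [8.54, 0, 0, 0, 10]
    - [8.54, 0, 0, 0, 10]
    - [8.54, 0, 0, 0, 10]
    - [8.54, 0, 0, 0, 8]
    - [8.54, 0, 0, 0, 4]
    - [8.54, 0, 0, 0, 0]
    - [8.54, 0, 0, 0, 0]
    - [8.54, 0, 0, 0, 0]

```text
time: 25.4
tool_pos: [0.6108, 0.1185, 0.2843]
eef_rot: [-0.029, 0.642, 0.766, -0.008]
ft_force: [0.6, -0.6, -0.5]
finger_gap: 1.0
```

```bash
python3 st.py; python3 - <<'E'
from h import *
snap('wrist','w20');snap('scene','n20');snap('side','s20')
E
```

```text
t 25.4 p [0.6108 0.1185 0.2843] along 67.7 off [44.96  6.62 21.19] F [ 0.6 -0.6 -0.5] Fax -0.7 T [ 0.02 -0.02  0.07] yaw 100.0 gap 1.0 tilt 3.5
```

View pics/w20.png

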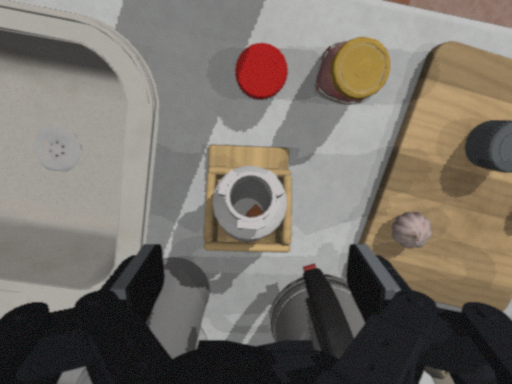

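View pics/s20.png

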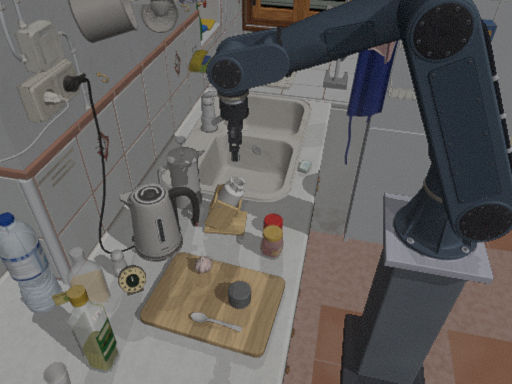

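Looking down the mouth at (252,205), the wrist view shows the tablet at the bottom of the tub at (255,210). In the side view the cap stands on the board at (239,294). I'll check both numerically.

```bash
python3 - <<'E'
from h import *
A=np.radians(-172.8);a=np.array([np.sin(np.radians(25))*np.cos(A),np.sin(np.radians(25))*np.sin(A),np.cos(np.radians(25))])
T0=np.array([.5943,.1156,.2018])-.162*a
z=load('w20');P=cloud(z);im=z['im'].astype(int)
m=np.zeros(im.shape[:2],bool);m[195:225,240:272]=(im[...,0]>1.5*im[...,2])[195:225,240:272]
q=P[m]-T0;h=q@a;r=np.linalg.norm(q-np.outer(h,a),axis=1)
print('tablet px',m.sum(),'z in tub',np.nanpercentile(h,[5,50,95]).round(4),'r',np.nanpercentile(r,[5,50,95]).round(4))
for t,(u,v) in (('s20',(239,290)),('n20',(0,0))):
    z=load(t);P=cloud(z);hsv=cv2.cvtColor(z['im'],cv2.COLOR_RGB2HSV)
    m=(np.linalg.norm(P-np.array([.53,.40,.05]),axis=-1)<.06)&(P[...,2]>.055)
    q=P[m];c=np.median(q,0);A_=np.c_[q[:,:2],np.ones(len(q))];k=np.linalg.lstsq(A_,q[:,2],rcond=None)[0]
    print(t,len(q),'cap top c',c.round(4),'tilt',np.degrees(np.arctan(np.hypot(*k[:2]))).round(1))
# bystanders
for k,(s0,p0) in dict(jar=('side0',(272,233)),garl=('side0',(204,264)),box=('side0',(305,166))).items():
    print(k,cloud(load('side0'))[p0[1],p0[0]].round(3),cloud(load('s20'))[p0[1],p0[0]].round(3))
E
```

```text
tablet px 113 z in tub [0.0282 0.0296 0.0309] r [0.0028 0.0086 0.0146]
s20 383 cap top c [0.5312 0.4178 0.064 ] tilt 3.2
n20 226 cap top c [0.5245 0.415  0.0637] tilt 2.9
jar [0.485 0.217 0.087] [0.486 0.215 0.084]
garl [0.648 0.348 0.057] [0.647 0.35  0.06 ]
box [ 0.442 -0.226  0.015] [ 0.442 -0.22   0.019]
```

```bash
python3 - <<'E'
from h import *
print(bot.job_done(), bot.observe()['time'])
E
```

```text
the job is handed in; nothing more can be done
the job is handed in; nothing more can be done
```

The tub is open, the cap lies right way up on the chopping board, and the tablet is inside the tub. I handed the job in at about 25.6 s of the 58 s allowed; it reports no verdict.

**What I did:** I pinched the cap and pushed it down along the tub's axis, with about 15 N just before the turn and 21 N at the end of it. I turned the gripper about 68° anticlockwise, and the cap then lifted off with almost no force. I pressed it level on the board and released it, then picked up the tablet and dropped it through the mouth.

**Last checks:**
- **Cap:** its top is at z = 0.064 m, as expected for lying flat on the board. It sits at about (0.53, 0.416), well inside the board. The fitted tilt was about 3°, within depth noise.
- **Tablet:** the wrist camera saw it at the bottom of the open tub, its visible surface about 30 mm up the tub's axis.
- **Bystanders:** the jam jar, garlic and match box were where they started, to within 6 mm. The teaspoon I only checked by eye.
- **Gripper:** empty, and clear of everything.

**What did not go as planned:**
- **Cap swung during the turn:** the tool can only turn about the vertical, so the cap tilted sideways on the neck instead of turning cleanly about the tub's axis. It came off freely, but I could not read the liner or the turn angle directly. I estimate about 58–62° of turn.
- **Tool tilt:** the tool also picked up a tilt of 3–5° along the way, which I allowed for in the later moves.

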